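# Check a cylinder's stroke with a banded depth gauge

## Robot

A 7-joint arm with a two-finger parallel gripper is mounted at the origin on the work surface. World frame = base frame: x ahead of the robot, y to its left, z up, the work surface at z = 0. Lengths are in m, angles in rad, forces in N, time in s.
With the tool pointing down it reaches from about 0.425 to 0.875 m from the base axis. Payload 4.7 kg.
Tool frame: the origin (TCP) lies midway between the tips of the shut fingers; the grasp point (between the pads) lies 19 mm behind it (ctrl.grip_depth is the distance from the TCP to the grasp point, in m); z points along the fingers, y is the direction in which the jaws open and shut (so a half turn about z gives the same grasp; the last joint's range is limited). The gripper opens to 87 mm and grips with 3 to 60 N. Pads are 19 mm wide; open, the fingers measure 117 mm over their backs; the gripper's body (75 mm by 190 mm) begins 51 mm behind the grasp point.
Start: joints at [1.266, 0.321, -0.07, 1.45, 0.023, 1.371, -0.057], TCP at [0.204, -0.617, 0.223] pointing down, gripper open.
Joint ranges: [-2.86, 2.86], [-0.3, 2.09], [-1.38, 1.24], [0.06, 2.45], [-1.56, 4.7], [0.09, 2.05], [-2.69, 2.69]. Speed limits (rad/s): [2.57, 2.57, 3.14, 3.14, 3.14, 3.14, 3.14].

## Interface

Orientations are given as a rotation vector (axis times angle).
In Python, from bench import ctrl gives the robot as it stands. The module is installed in compiled form; this text tells all that it offers.
- The arm moves only by the shell command python3 -m inch 'ROWS' [FORCE]. ROWS is JSON, a list of rows, each a list of 5 numbers: the opening, from -1 (shut) to 1 (fully open), so that 0 is half open, then the shift along the tool's x, y, z in mm, then the turn about the tool's z in rad. In form: [[fingers, tx, ty, tz, twist], ...]. A call has 1 to 5 rows; each row shifts and turns the pose as measured when the row begins, along the tool's axes as they then stand; what a row does not reach is not made up. A row lasts 1/8 s, in which the tool goes at most 62.5 mm and 10.7 degrees, less where a joint would pass 70% of its speed; a pose out of reach is approached as far as the arm can. A call is refused whole if a number of a shift passes 62.5 or a number of a turn 0.188, either way. A call with a gripper value outside its range is refused whole. The fingers move at their own pace and stop on an object; FORCE is the grip in N (left out, the last holds). Time passes only in rows, so rows that do not move let the fingers close. It gives the time, the measured TCP pose, the force and the opening at its end, in the units of the state.
- ctrl.get_state(): the state, without advancing time (a new reading comes with each control period).
- ctrl.get_image(name): name is "scene" or "side" or "wrist"; returns a dict with "color" (480x640x3 uint8, red, green, blue), "range_z" (480x640 float32, m along the optical axis (not along the pixel's ray), 0 where there is no reading), "K" (3x3 intrinsics, pixels), "R" (3x3) and "t" (3): a world point X has camera coordinates R X + t. Camera axes: x right, y down, z forward; pixel columns grow to the right and rows downward; lengths in m; the calibration is good to about 2 mm. A picture is of the moment at which its call begins.
- ctrl.close_job(): hands the job in, once; it reports no verdict.
The state is a dict: "time": time; "joint_positions": joint angles; "qd": joint speeds; "joint_torque": joint torques, N m; "position": TCP position; "tool_rot": TCP orientation; "ft_force": force on the tool from outside, world axes, zero at the start; "torque": the same for the moment, N m; "grip_width": opening from 0.0 (shut) to 1.0 (fully open).
Only numpy, scipy, OpenCV 4.12 (cv2) and the standard library are available. Lean on these libraries where they do the work, as an engineer would, in place of code of your own. Each camera call takes 0.05 s, during which the arm holds its last target. There are 200 camera calls.

## Task

Take the orange dust cap off the clamped cylinder and lay it in the grey tray, then push the black-headed gauge rod from the rack into the bore until the stiff piston inside is fully home on the bottom, and leave the rod standing there. Then read which of the rod's colour bands stands right at the cylinder's rim and slide the white selector finger into the middle of the field of that colour. Leave the other tools, bottles and parts where they are.

Things in the scene. Friction and masses are not known exactly. Their poses are not given: they have to be found in the camera images.
- cylinder: Fixed fixture holding an upright aluminium cylinder (outside diameter 56 mm) with a blind bore, 22 mm diameter. Origin: on the table on the bore axis. The base plate is 115 x 90 x 12 mm (own x from -50 to +65 mm). A blue clamp column, 18 mm (x) by 34 mm (y), 122 mm high, stands on the +x side, centred 52 mm from the axis, so fingers round the cap or gauge are best closed along the fixture's y. Its yaw varies by up to 70 degrees either way.
- bore_mouth (a point): Centre of the bore's mouth, level with the cylinder's flat rim, 100 mm above the table; z up along the bore.
- piston (a joint): Brass piston down in the bore (seen from above once the cap is off): 0 = top of its travel, 0.025 m = fully home on the bottom. It starts between 0 and 0.008, resists with about 6 N (up to about 12 N when pushed fast), stays where it is left and does not move under the gauge's weight. How deep below the rim the piston's face lies when home differs from start to start: somewhere from 44 to 76 mm. That is the depth to be read.
- cap_knob (a point): Orange dust cap: grip point in its upright round knob (22 mm diameter). The knob's foot and flange (44 mm diameter, 5 mm thick) has its upper side 21 mm below this point; knob top 13 mm above it; a spigot, 18 mm diameter and 6 mm long, under the flange sits loosely in the bore. The cap's lowest point is 32 mm below this point. About 30 g. Lift straight up.
- cap: The same dust cap; origin at the centre of the spigot's underside, z up the knob.
- tray_floor (a point): Centre of the inner floor (4 mm above the table) of the open grey tray, 140 x 140 mm outside, walls 4 mm thick and 24 mm high.
- gauge_head (a point): Depth gauge: centre of its black round head (28 mm diameter, 35 mm tall, to be gripped); z points up the gauge. Below the head is a round steel rod, 18 mm diameter, 105 mm long with a rounded nose, its tip 122.5 mm below this point. Measured up from the tip, the bands are blue 42 to 54 mm, yellow 54 to 66 mm, red 66 to 78 mm. It stands in one of the three holes of the rack, 40 mm deep, its tip 10 mm above the table. 0.13 to 0.25 kg.
- gauge_tip (a point): Centre of the gauge's tip (its lowest point); z points up the gauge.
- gauge: The same depth gauge; origin at its tip.
- rack: Fixed grey tool rack, 70 x 190 x 50 mm, origin at the centre of its underside; three upright square holes 62 mm apart in a row along its own y, holding the gauge and two other tools in any order.
- selector: Fixed black selector bar, 70 x 200 x 20 mm, origin at the centre of its underside; the finger slides along its own +y. Fields on top, each 40 mm long along y: blank white (parked) up to y = -40 mm, blue centred at y = -20 mm, yellow at y = +20 mm, red at y = +60 mm.
- slide (a joint): Selector finger's travel along the bar's +y: 0 = parked on white (starts 0 to 0.01 m), middle of blue 0.05, of yellow 0.09, of red 0.13, end of travel 0.145 m. About 1.5 N of friction; it stays where it is left.
- slide_grip (a point): Grip point of the white selector finger, 52 mm above the table: an upright fin 12 mm thick along the bar's y, 30 mm along its x, from 30 to 70 mm above the table.
- driver: Bystander in the rack: nut driver, orange handle 30 mm diameter; top 155 mm above its tip. Origin at the tip.
- plug: Bystander in the rack: steel plug gauge with a 24 mm aluminium head with a green ring, top 133 mm above its tip. Origin at the tip.
- spare: Bystander: spare capped cylinder standing on the table, 56 mm diameter, 127 mm tall. Origin at its foot.
- oil: Bystander: yellow bottle, 56 mm diameter, 150 mm tall. Origin at its foot.
- screwdriver: Bystander: screwdriver, 180 mm, lying on the table.
- grease: Bystander: green jar, 64 mm diameter, 70 mm tall. Origin at its foot.
Not all that is in view belongs to the job. What is shaped like the cylinder but green is not meant.

How it is judged:
On the way, in this order (a step that is already met when the one before it is completed fails the run):
1. the dust cap lies in the tray (x of cap_knob in the frame of tray_floor between -0.066 and 0.066 m and y of cap_knob in the frame of tray_floor between -0.066 and 0.066 m and z of cap_knob in the frame of tray_floor below 0.04 m), for 0.2 s.
2. the gauge rod stands in the bore with the piston fully home (value of joint piston above 0.0235 m and horizontal distance between gauge_tip and bore_mouth below 0.005 m and z of gauge_tip in the frame of bore_mouth below -0.035 m and angle between gauge_head's own z axis and vertical below 0.12 rad), for 0.3 s.
3. the selector finger is on the field of the colour at the rim (all of step 2 and ((z of gauge_tip in the frame of bore_mouth above -0.056 m and value of joint slide between 0.036 and 0.064 m) or (z of gauge_tip in the frame of bore_mouth between -0.068 and -0.052 m and value of joint slide between 0.076 and 0.104 m) or (z of gauge_tip in the frame of bore_mouth below -0.064 m and value of joint slide between 0.116 and 0.144 m))), for 0.2 s.
At the end, for the whole second after the job is handed in: Cap in the tray; gauge in the bore (tip within 5 mm of its axis, tilt under 0.12 rad), piston at least 23.5 mm down its 25 mm; selector finger within 14 mm of the middle of the field of the colour at the rim (within 2 mm of a border either colour counts); all at rest (all of step 1 and all of step 3 and linear speed of each of gauge, cap below 0.02 m/s and velocity of joint slide below 0.01 m/s); the robot touches nothing.
It fails at once if one of the other two tools in the rack is shifted by more than 30 mm (distance of any of driver, plug from where it was at the start of the episode above 0.03 m).
It fails at once if the spare cylinder, a bottle, jar or screwdriver on the table is shifted by more than 30 mm (distance of any of spare, oil, screwdriver, grease from where it was at the start of the episode above 0.03 m).
It also fails if it takes over 69 s, if anything falls off the work surface, if the arm or the gripper's body presses on something with over 40 N, if the wrist force passes 120 N, or if a joint passes its speed limit or range.

## Working session

There is one attempt and no reset: what is moved stays moved. The work goes in short steps, Python scripts to look and compute and a shell command to move; the robot and the scene stay as the last step left them, time stands still between calls to the robot, and variables do not carry over. Pictures are saved under pics/ and viewed, about 8 in all and at most 12, crops included, and the job is handed in when it is done.

```bash
mkdir -p pics
cat > h.py <<'E'
import numpy as np, cv2
from bench import ctrl
def grab(n):
    d=ctrl.get_image(n); np.savez(f'{n}.npz',**d); return d
def load(n): return dict(np.load(f'{n}.npz'))
def cloud(d):
    z=d['range_z']; v,u=np.mgrid[:480,:640]; K=d['K']
    c=np.stack([(u-K[0,2])/K[0,0]*z,(v-K[1,2])/K[1,1]*z,z],-1)
    return (c-d['t'])@d['R']
def ray(d,u,v,h):
    c=np.linalg.solve(d['K'],[u,v,1.]); r=d['R'].T@c; o=-d['R'].T@d['t']
    return o+r*(h-o[2])/r[2]
def proj(d,X):
    p=d['K']@(d['R']@np.array(X)+d['t']); return p[:2]/p[2]
E
python3 - <<'E'
from h import *
s=ctrl.get_state(); print(s)
ims=[]
for n in ['scene','side']:
    d=grab(n); im=cv2.cvtColor(d['color'],cv2.COLOR_RGB2BGR); cv2.imwrite(f'pics/{n}0.png',im)
    print(n,(-d['R'].T@d['t']).round(3),d['R'][2].round(2))
E
```

```text
{'time': 0.0, 'joint_positions': array([ 1.26609958,  0.32178884, -0.07010723,  1.45163492,  0.02260695,
        1.37079315, -0.05690677]), 'qd': array([ 9.20688348e-04, -8.58704091e-04, -1.55862232e-03, -5.47003384e-05,
       -1.07987049e-03, -3.79630731e-04, -9.31832878e-04]), 'joint_torque': array([-8.85932459e-04, -4.91290784e+01, -4.04230328e-01, -3.12524736e+01,
       -6.38586120e-02,  4.39903478e-02,  1.80799534e-04]), 'position': array([ 0.20352234, -0.61675362,  0.22150399]), 'tool_rot': array([-3.09998213e+00, -4.98432592e-01,  6.06507531e-04]), 'ft_force': array([0.64018614, 1.01164309, 0.58744559]), 'torque': array([ 0.01257746,  0.00293111, -0.02337842]), 'grip_width': 0.9993949805616344}
scene [0.871 0.446 0.951] [-0.33 -0.45 -0.83]
side [0.156 0.731 0.628] [ 0.37 -0.77 -0.52]
```

View pics/scene0.png

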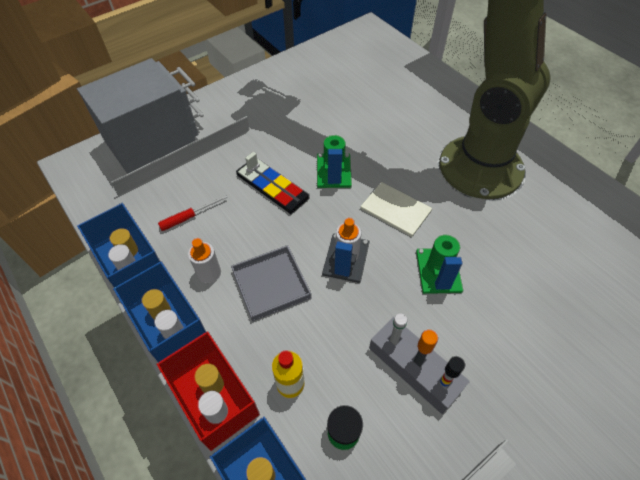

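View pics/side0.png

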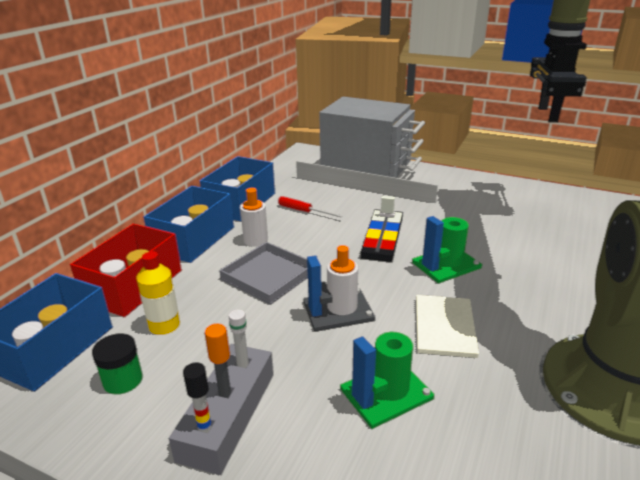

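The scene view shows two orange caps. One is on the grey cylinder with the blue clamp at (348,235), and the other is on the free-standing spare at (201,250). The first is the target, because it has a clamp and a dark base. The green clamped ones at (333,165) and (440,265) are decoys. In the rack, the black head at (455,367) with bands is the gauge, orange at (428,342) is the driver, and the green-ringed one at (400,325) is the plug. The selector is at (272,185) with its white finger at (251,162), and the tray is at (270,283). Next I'll measure these and confirm with a crop.

Run:
```python
from h import *
d=load('scene'); s=load('side')
def comp(d,box,f,zr):
    P=cloud(d); hsv=cv2.cvtColor(d['color'],cv2.COLOR_RGB2HSV).astype(int)
    m=np.zeros((480,640),bool); x0,y0,x1,y1=box; m[y0:y1,x0:x1]=1
    m&=f(hsv[...,0],hsv[...,1],hsv[...,2])&(d['range_z']>0)&(P[...,2]>zr[0])&(P[...,2]<zr[1])
    return m,P[m]
def rect(Q):
    (c,wh,a)=cv2.minAreaRect((Q[:,:2]*1000).astype(np.float32)); return np.round(c,1),np.round(wh,1),round(a,1)
allc=lambda h,s,v:v>=0
org=lambda h,s,v:(h<14)&(s>150)&(v>110)
for nm,dd,bx in [('scene',d,(325,205,375,260)),('side',s,(320,235,370,290))]:
    m,Q=comp(dd,bx,org,(.08,.2)); 
    top=Q[Q[:,2]>Q[:,2].max()-.004]; print(nm,'cap n',len(Q),'zmax',Q[:,2].max().round(4),'top',rect(top),top.mean(0).round(4))
    fl=Q[(Q[:,2]<.115)]; print('  flange',rect(fl))
blue=lambda h,s,v:(h>100)&(h<125)&(s>120)
for nm,dd,bx in [('scene',d,(325,230,375,290)),('side',s,(300,250,330,325))]:
    m,Q=comp(dd,bx,blue,(.02,.2)); t=Q[Q[:,2]>.116]; print(nm,'column top',len(t),rect(t))
# base plate via dark pixels low
m,Q=comp(d,(310,220,380,290),lambda h,s,v:v<110,(.006,.018)); print('base',len(Q),rect(Q))
m,Q=comp(d,(225,240,320,325),allc,(.014,.04)); print('tray walls',rect(Q), Q[:,2].max())
m,Q=comp(d,(360,310,475,420),allc,(.044,.053)); print('rack top',len(Q),rect(Q))
for nm,dd,bx in [('scene',d,(435,345,475,385)),('side',s,(180,358,212,400))]:
    m,Q=comp(dd,bx,lambda h,s,v:v<60,(.09,.2)); t=Q[Q[:,2]>Q[:,2].max()-.004]; print(nm,'gauge top',len(t),Q[:,2].max(),rect(t))
for nm,bx in [('plug',(385,305,415,345)),('driver',(412,322,445,360))]:
    m,Q=comp(d,bx,allc,(.1,.2)); t=Q[Q[:,2]>Q[:,2].max()-.004]; print(nm,len(t),Q[:,2].max(),rect(t))
m,Q=comp(d,(230,145,315,220),allc,(.014,.026)); print('bar',len(Q),rect(Q))
m,Q=comp(d,(230,140,275,185),allc,(.035,.09)); print('fin',len(Q),Q[:,2].max(),rect(Q), rect(Q[Q[:,2]>.065]))
for nm,f in [('blue',blue),('yellow',lambda h,s,v:(h>20)&(h<35)&(s>150)),('red',lambda h,s,v:((h<8)|(h>172))&(s>150))]:
    m,Q=comp(d,(230,145,315,215),f,(.015,.026)); print(nm,len(Q),Q.mean(0).round(4))
for nm,bx,h in [('spare',(180,230,222,285),.1),('oil',(265,345,310,405),.12),('grease',(320,400,370,455),.06)]:
    m,Q=comp(d,bx,allc,(h,.2)); print(nm,rect(Q),Q[:,2].max().round(3))
m,Q=comp(d,(310,130,360,190),allc,(.05,.2)); print('green1',rect(Q),Q[:,2].max())
m,Q=comp(d,(415,230,470,295),allc,(.05,.2)); print('green2',rect(Q),Q[:,2].max())
a=cv2.resize(cv2.cvtColor(d['color'],cv2.COLOR_RGB2BGR)[205:290,310:390],None,fx=4,fy=4,interpolation=2)
b=cv2.resize(cv2.cvtColor(d['color'],cv2.COLOR_RGB2BGR)[300:420,365:475],None,fx=4,fy=4,interpolation=2)
H=480; o=np.zeros((H,800,3),np.uint8); o[:340,:320]=a; o[:480,340:780]=b; cv2.imwrite('pics/crop1.png',o)
```

```text
scene cap n 39 zmax 0.1399 top (array([463.3,   2.4]), array([10.5, 19.4]), 21.7) [0.4631 0.0022 0.1384]
  flange (array([469.4,   4.7]), array([36.9, 39.8]), 47.3)
side cap n 46 zmax 0.1388 top (array([463.8,   2.1]), array([17.8, 13.1]), 12.3) [0.4646 0.0024 0.1372]
  flange (array([462.3,   6.5]), array([41. , 38.8]), 20.7)
scene column top 121 (array([507.4,  36.7]), array([17.5, 33.2]), 39.7)
side column top 115 (array([503.3,  39.9]), array([15.7, 34.6]), 41.1)
base 774 (array([473. ,   7.8]), array([117.1,  90. ]), 39.7)
tray walls (array([650.4, -42.3]), array([142.5, 140. ]), 76.9) 0.028841216441973537
rack top 2682 (array([523.6, 296.5]), array([ 72.6, 190.8]), 8.1)
scene gauge top 82 0.15367736588199868 (array([516.3, 359.1]), array([24.3, 24. ]), 4.4)
side gauge top 266 0.15112348343114113 (array([511.7, 361.4]), array([26. , 26.6]), 59.2)
plug 51 0.1470308888897617 (array([533.5, 234.9]), array([20.2, 20.5]), 57.5)
driver 39 0.16946553793164282 (array([522.7, 298.1]), array([23.8, 22.2]), 33.5)
bar 1533 (array([ 488.3, -281.7]), array([ 72.2, 203.2]), 11.9)
fin 147 0.07400776362730321 (array([ 501.7, -347.2]), array([31.5, 15.5]), 17.9) (array([ 501.5, -349.1]), array([29.2, 13.7]), 13.8)
blue 265 [ 0.4951 -0.3004  0.021 ]
yellow 284 [ 0.4864 -0.2611  0.0205]
red 281 [ 0.4789 -0.22    0.0207]
spare (array([ 748.9, -152.6]), array([24.1, 20.5]), 48.7) 0.13
oil (array([747.2, 174.9]), array([34. , 40.2]), 68.7) 0.154
grease (array([718.1, 306.9]), array([63.2, 62.7]), 46.4) 0.074
green1 (array([ 334.6, -217.1]), array([90.8, 53.7]), 49.4) 0.12618798651409943
green2 (array([333.3, 169.1]), array([90.5, 54.1]), 44.8) 0.1265941828547514
```

View pics/crop1.png

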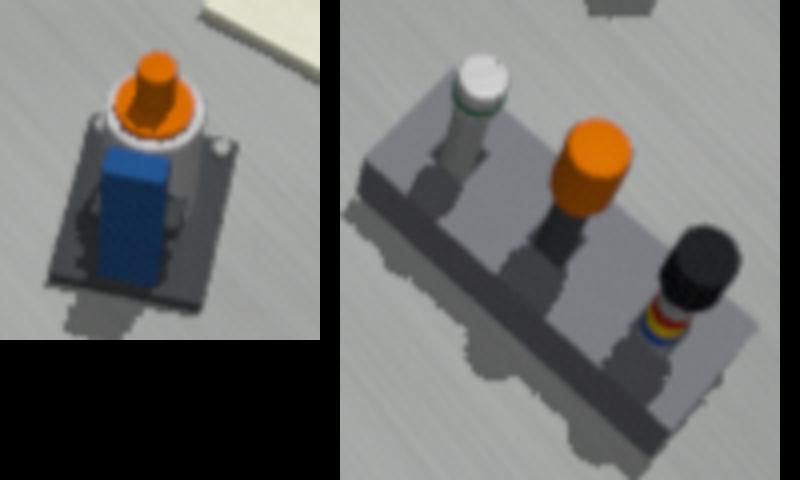

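The crop confirms both: the orange cap is on the clamped grey cylinder with the blue column, and the black head has the red, yellow and blue bands. The fixture yaw is about 40° and the axis is near (465,3.5) mm. I'll write a small planner and move over the cap.

```bash
cat >> h.py <<'E'
from scipy.spatial.transform import Rotation as Ro
def plan(x,y,z,jaw=None,step=50):
    """world target mm, jaw direction deg (mod 180); prints suggested rows [tx,ty,tz,twist]"""
    s=ctrl.get_state(); R=Ro.from_rotvec(s['tool_rot']); p=s['position']*1000; T=np.array([x,y,z],float)
    M=R.as_matrix(); a=np.degrees(np.arctan2(M[1,1],M[0,1]))
    tw=0 if jaw is None else -np.radians((jaw-a+90)%180-90)
    n=max(int(np.ceil(np.linalg.norm(T-p)/step)),int(np.ceil(abs(tw)/.17)),1)
    print('pos',p.round(1),'jaw',a.round(1),'tilt',np.degrees(np.arccos(-M[2,2])).round(2),'t',round(s['time'],2),'w',s['grip_width'].round(3),'F',s['ft_force'].round(1),'q7',s['joint_positions'][6].round(2),'rows',n)
    for i in range(n):
        d=R.inv().apply((T-p)/n); print([*map(float,d.round(1)),round(float(tw/n),3)]); R=R*Ro.from_rotvec([0,0,tw/n])
E
python3 -c "
from h import *
plan(440,-330,222,130)"
```

```text
Traceback (most recent call last):
  File "h.py", line 22, in plan
    print('pos',p.round(1),'jaw',a.round(1),'tilt',np.degrees(np.arccos(-M[2,2])).round(2),'t',round(s['time'],2),'w',s['grip_width'].round(3),'F',s['ft_force'].round(1),'q7',s['joint_positions'][6].round(2),'rows',n)
                                                                                                                      ^^^^^^^^^^^^^^^^^^^^^
AttributeError: 'float' object has no attribute 'round'
```

```bash
sed -i "s/s\['grip_width'\].round(3)/round(s['grip_width'],3)/" h.py; python3 -c "
from h import *
plan(440,-330,222,130)"
```

```text
pos [ 203.5 -616.8  221.6] jaw -71.7 tilt 0.1 t 0.1 w 0.998 F [ 0.3 -1.1  0.1] q7 -0.06 rows 8
[39.3, -24.8, -0.0, -0.047]
[40.4, -22.9, -0.0, -0.047]
[41.5, -20.9, -0.0, -0.047]
[42.4, -19.0, -0.0, -0.047]
[43.3, -16.9, -0.0, -0.047]
[44.0, -14.9, -0.0, -0.047]
[44.7, -12.8, -0.0, -0.047]
[45.2, -10.6, -0.0, -0.047]
```

```bash
python3 -m inch '[[0.2,39,-25,0,-0.047],[0.2,40,-23,0,-0.047],[0.2,41,-21,0,-0.047],[0.2,42,-19,0,-0.047],[0.2,43,-17,0,-0.047]]' && python3 -m inch '[[0.2,44,-15,0,-0.047],[0.2,45,-13,0,-0.047],[0.2,45,-11,0,-0.047]]'; python3 -c "
from h import *
plan(465.5,3.5,215,130)"
```

```text
time: 0.72
position: [0.3483, -0.4352, 0.218]
tool_rot: [-3.017, -0.854, 0.005]
ft_force: [0.3, 0.2, 0.2]
grip_width: 0.615
time: 1.1
position: [0.4387, -0.3229, 0.217]
tool_rot: [-2.946, -1.071, 0.006]
ft_force: [0.6, -0.7, 1.1]
grip_width: 0.6
pos [ 438.7 -322.9  217. ] jaw -50.1 tilt 0.48 t 1.1 w 0.6 F [ 0.6 -0.7  1.1] q7 -0.32 rows 7
[32.9, -33.3, 0.5, -0.0]
[32.9, -33.3, 0.5, -0.0]
[32.9, -33.3, 0.5, -0.0]
[32.9, -33.3, 0.5, -0.0]
[32.9, -33.3, 0.5, -0.0]
[32.9, -33.3, 0.5, -0.0]
[32.9, -33.3, 0.5, -0.0]
```

```bash
python3 -m inch '[[0.2,33,-33,0,0],[0.2,33,-33,0,0],[0.2,33,-33,0,0],[0.2,33,-33,0,0],[0.2,33,-33,0,0]]' && python3 -m inch '[[0.2,33,-33,0,0],[0.2,33,-33,0,0],[0.2,0,0,0,0]]'; python3 -c "
from h import *
plan(465.5,3.5,215,130)
d=grab('wrist'); cv2.imwrite('pics/w1.png',cv2.cvtColor(d['color'],cv2.COLOR_RGB2BGR))
print((-d['R'].T@d['t']).round(3),d['R'][2].round(2), proj(d,[.4655,.0035,.139]),proj(d,[.4655,.0035,.105]))
P=cloud(d);hsv=cv2.cvtColor(d['color'],cv2.COLOR_RGB2HSV).astype(int)
m=(hsv[...,0]<14)&(hsv[...,1]>150)&(hsv[...,2]>90)
n,l,st,c=cv2.connectedComponentsWithStats(m.astype(np.uint8))
for i in range(1,n):
  if st[i,4]>200:
    Q=P[(l==i)&(d['range_z']>0)]; 
    for lo,hi in [(.134,.15),(.098,.109)]:
      q=Q[(Q[:,2]>lo)&(Q[:,2]<hi)]
      if len(q)>20: print(st[i],c[i].round(),lo,len(q),cv2.minEnclosingCircle((q[:,:2]*1000).astype(np.float32)),q.mean(0).round(4))
"
```

```text
time: 1.72
position: [0.4596, -0.0818, 0.2163]
tool_rot: [-2.942, -1.073, 0.008]
ft_force: [0.4, 0.0, 0.4]
grip_width: 0.603
time: 2.1
position: [0.4667, 0.0186, 0.2165]
tool_rot: [-2.938, -1.084, 0.008]
ft_force: [-0.8, -0.8, 0.0]
grip_width: 0.597
pos [466.7  18.6 216.5] jaw -49.5 tilt 0.64 t 2.1 w 0.597 F [-0.8 -0.8  0. ] q7 -0.92 rows 1
[-10.7, 10.8, 1.4, 0.008]
[0.516 0.06  0.378] [-0.19 -0.15 -0.97] [338.17029034 265.80871272] [336.15334877 250.15773372]
[302 220  56  48 668] [329. 240.] 0.134 44 ((464.693359375, 9.377251625061035), 8.628929138183594) [0.4664 0.0115 0.136 ]
[302 220  56  48 668] [329. 240.] 0.098 435 ((463.9159851074219, 8.210686683654785), 18.308860778808594) [0.469  0.0141 0.1044]
```

View pics/w1.png

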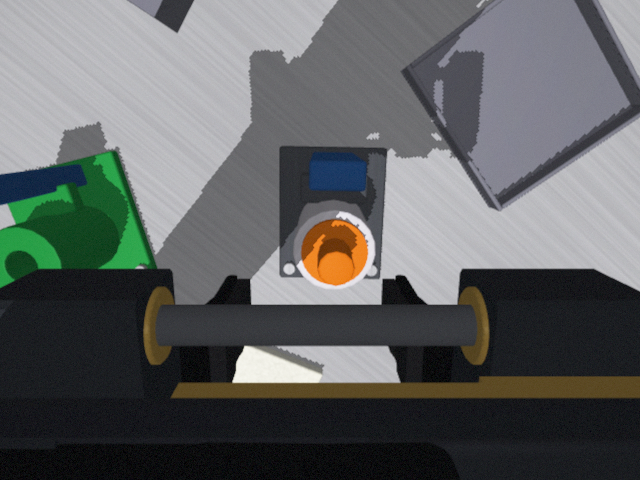

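The wrist view shows the cap knob at (336,267) and the flange centre near (335,251). My estimate predicted (338,266) and (336,250), so it is good to about 1 mm. Now I'll align and descend.

```bash
python3 -m inch '[[0.2,-11,11,1,0.008],[0.2,0,0,20,0],[0.2,0,0,0,0]]'; python3 -c "
from h import *
plan(465.3,3.5,112,130)"
```

```text
time: 2.52
position: [0.4643, -0.0065, 0.194]
tool_rot: [-2.951, -1.055, 0.013]
ft_force: [-0.5, 0.6, 0.1]
grip_width: 0.604
pos [464.3  -6.5 194. ] jaw -50.7 tilt 0.65 t 2.52 w 0.604 F [-0.5  0.6  0.1] q7 -0.9 rows 2
[3.7, -3.1, 41.0, -0.006]
[3.8, -3.1, 41.0, -0.006]
```

```bash
python3 -m inch '[[0.2,7,-6,15,-0.01],[0.2,0,0,0,0],[0.2,0,0,0,0]]'; python3 -c "
from h import *
plan(465.3,3.5,112,130)"
```

```text
time: 2.9
position: [0.4664, 0.001, 0.1789]
tool_rot: [-2.948, -1.066, 0.011]
ft_force: [-0.3, 0.7, -0.6]
grip_width: 0.598
pos [466.4   1.  178.9] jaw -50.2 tilt 0.59 t 2.9 w 0.598 F [-0.3  0.7 -0.6] q7 -0.91 rows 2
[0.5, -1.0, 33.5, -0.002]
[0.5, -1.0, 33.5, -0.002]
```

```bash
python3 -m inch '[[0.2,1,-2,25,0],[0.2,0,0,25,0],[0.2,0,0,0,0],[0.2,0,0,0,0]]'; python3 -c "
from h import *
plan(465.3,3.5,112,130)"
```

```text
time: 3.4
position: [0.4677, 0.0035, 0.1306]
tool_rot: [-2.95, -1.067, 0.005]
ft_force: [-0.0, 0.8, -0.0]
grip_width: 0.601
pos [467.7   3.5 130.6] jaw -50.2 tilt 0.33 t 3.4 w 0.601 F [-0.   0.8 -0. ] q7 -0.95 rows 1
[-1.8, -1.5, 18.6, -0.004]
```

```bash
python3 -m inch '[[0.2,-2,-1,18,0],[0.2,0,0,1,0],[-1,0,0,0,0],[-1,0,0,0,0],[-1,0,0,0,0]]' 15; python3 -m inch '[[-1,0,0,0,0],[-1,0,0,-15,0],[-1,0,0,-20,0],[-1,0,0,0,0]]'; python3 -c "
from h import *
plan(650,-42,175,130)"
```

```text
time: 4.03
position: [0.4667, 0.0028, 0.1125]
tool_rot: [-2.951, -1.067, 0.0]
ft_force: [0.7, -0.1, 0.0]
grip_width: 0.346
time: 4.53
position: [0.4674, 0.0029, 0.1504]
tool_rot: [-2.952, -1.068, -0.002]
ft_force: [0.9, 0.2, -0.4]
grip_width: 0.251
pos [467.4   2.9 150.4] jaw -50.2 tilt 0.16 t 4.53 w 0.251 F [ 0.9  0.2 -0.4] q7 -0.93 rows 4
[27.9, 37.8, -6.2, -0.001]
[27.9, 37.8, -6.2, -0.001]
[27.8, 37.9, -6.2, -0.001]
[27.8, 37.9, -6.2, -0.001]
```

```bash
python3 -m inch '[[-1,10,14,-20,0],[-1,28,38,-5,0],[-1,28,38,0,0],[-1,28,38,0,0],[-1,0,0,0,0]]'; python3 -m inch '[[-1,0,0,0,0]]';python3 -c "
from h import *
plan(650,-42,24,130)"
```

```text
time: 5.15
position: [0.6251, -0.0379, 0.1743]
tool_rot: [-2.954, -1.066, 0.001]
ft_force: [0.3, -0.0, -0.2]
grip_width: 0.246
time: 5.28
position: [0.6244, -0.0372, 0.1736]
tool_rot: [-2.953, -1.066, 0.003]
ft_force: [-0.1, 0.3, 0.1]
grip_width: 0.245
pos [624.4 -37.2 173.6] jaw -50.3 tilt 0.17 t 5.28 w 0.245 F [-0.1  0.3  0.1] q7 -1.02 rows 4
[4.2, 5.1, 37.4, -0.001]
[4.2, 5.1, 37.4, -0.001]
[4.2, 5.1, 37.4, -0.001]
[4.2, 5.1, 37.4, -0.001]
```

```bash
python3 -m inch '[[-1,9,10,30,0],[-1,8,10,40,0],[-1,0,0,40,0],[-1,0,0,0,0],[-1,0,0,0,0]]';python3 -c "
from h import *
plan(650,-42,24,130)"
```

```text
time: 5.9
position: [0.6483, -0.0407, 0.0658]
tool_rot: [2.951, 1.069, 0.002]
ft_force: [-0.2, -0.2, 0.5]
grip_width: 0.244
pos [648.3 -40.7  65.8] jaw -50.2 tilt 0.16 t 5.9 w 0.244 F [-0.2 -0.2  0.5] q7 -1.07 rows 1
[0.4, 2.0, 41.8, -0.003]
```

```bash
python3 -m inch '[[-1,0,2,25,0],[-1,0,0,14,0],[-1,0,0,0,0],[-1,0,0,2,0],[-1,0,0,0,0]]';python3 -m inch '[[-0.2,0,0,0,0],[-0.2,0,0,0,0],[-0.2,0,0,-20,0],[-0.2,0,0,-50,0],[0,0,0,-50,0]]';python3 -c "
from h import *
plan(515,359,215,8)"
```

```text
time: 6.52
position: [0.6543, -0.0421, 0.0331]
tool_rot: [2.945, 1.067, 0.019]
ft_force: [-0.7, -0.4, -0.2]
grip_width: 0.248
time: 7.15
position: [0.6505, -0.0414, 0.1553]
tool_rot: [2.948, 1.069, 0.011]
ft_force: [0.5, -0.2, -0.5]
grip_width: 0.447
pos [650.5 -41.4 155.3] jaw -50.1 tilt 0.52 t 7.15 w 0.447 F [ 0.5 -0.2 -0.5] q7 -1.04 rows 9
[17.0, -43.7, -6.9, -0.113]
[21.8, -41.6, -6.9, -0.113]
[26.3, -38.8, -6.9, -0.113]
[30.5, -35.6, -6.9, -0.113]
[34.4, -32.0, -6.9, -0.113]
[37.7, -27.9, -6.9, -0.113]
[40.6, -23.5, -6.9, -0.113]
[43.0, -18.8, -6.9, -0.113]
[44.9, -13.8, -6.9, -0.113]
```

```bash
python3 -m inch '[[0.2,0,0,-40,0],[0.2,17,-44,-15,-0.113],[0.2,22,-42,0,-0.113],[0.2,26,-39,0,-0.113],[0.2,30,-36,0,-0.113]]';python3 -m inch '[[0.2,34,-32,0,-0.113],[0.2,38,-28,0,-0.113],[0.2,41,-24,0,-0.113],[0.2,0,0,0,0],[0.2,0,0,0,0]]';python3 -c "
from h import *
plan(515,359,215,8)
d=grab('scene');P=cloud(d);hsv=cv2.cvtColor(d['color'],cv2.COLOR_RGB2HSV).astype(int)
m=(hsv[...,0]<14)&(hsv[...,1]>150)&(hsv[...,2]>90)
n,l,st,c=cv2.connectedComponentsWithStats(m.astype(np.uint8))
for i in range(1,n):
  if st[i,4]>80:
    Q=P[(l==i)&(d['range_z']>0)]; print(st[i],Q.mean(0).round(3),Q[:,2].max().round(3))
"
```

```text
time: 7.78
position: [0.5923, 0.1372, 0.2248]
tool_rot: [2.616, 1.701, 0.032]
ft_force: [0.0, 0.5, -0.1]
grip_width: 0.598
time: 8.4
position: [0.5414, 0.2805, 0.2311]
tool_rot: [2.265, 2.135, 0.039]
ft_force: [0.5, -0.1, -0.0]
grip_width: 0.601
pos [541.4 280.5 231.1] jaw -3.4 tilt 2.18 t 8.4 w 0.601 F [ 0.5 -0.1 -0. ] q7 -0.79 rows 2
[38.4, -15.8, 7.4, -0.099]
[39.8, -11.9, 7.4, -0.099]
[285 183  17  13 127] [ 0.458 -0.226  0.021] 0.026
[275 191  18  15 147] [ 0.494 -0.218  0.021] 0.025
[159 208  36  23 337] [ 0.74  -0.321  0.021] 0.03
[ 157  332  102  118 4880] [0.884 0.091 0.033] 0.094
[278 351  15  18 207] [0.747 0.173 0.148] 0.154
[  1 410  33  70 367] [ 1.316 -0.173 -0.255] -0.232
[ 16 410  15  34 111] [ 1.315 -0.248 -0.325] -0.304
[ 34 427  23  50 154] [ 1.315 -0.186 -0.396] -0.374
[  0 444  21  36 267] [ 1.315 -0.113 -0.184] -0.158
[ 30 453  17  27 120] [ 1.315 -0.127 -0.324] -0.302
```

```bash
python3 -m inch '[[0.2,38,-16,0,-0.07],[0.2,0,0,0,-0.07],[0.2,0,0,0,0],[0.2,0,0,0,0]]';python3 -c "
from h import *
plan(515,359,215,8)
d=load('scene')
P=cloud(d);hsv=cv2.cvtColor(d['color'],cv2.COLOR_RGB2HSV).astype(int)
m=(hsv[...,0]<18)&(hsv[...,0]>3)&(hsv[...,1]>100)&(hsv[...,2]>90)&(d['range_z']>0)
m[:240]=0;m[330:]=0;m[:,:225]=0;m[:,330:]=0
Q=P[m];print(len(Q),Q.mean(0).round(3),Q.max(0).round(3))
a=cv2.cvtColor(d['color'],cv2.COLOR_RGB2BGR)[200:340,180:400]
d=grab('wrist');w=cv2.cvtColor(d['color'],cv2.COLOR_RGB2BGR)
print(proj(d,[.515,.359,.15]))
o=np.zeros((480,800,3),np.uint8); o[:240,:320]=cv2.resize(w,(320,240)); o[250:,:360]=cv2.resize(a,(360,230)); o[:480,370:]=w[:,105:535]; cv2.imwrite('pics/c2.png',o)
"
```

```text
time: 8.95
position: [0.5309, 0.3149, 0.2315]
tool_rot: [2.118, 2.276, 0.036]
ft_force: [0.5, -0.3, 0.2]
grip_width: 0.603
pos [530.9 314.9 231.5] jaw 4.1 tilt 2.29 t 8.95 w 0.603 F [ 0.5 -0.3  0.2] q7 -0.74 rows 1
[45.3, -13.4, 15.7, -0.068]
321 [ 0.658 -0.038  0.025] [ 0.678 -0.021  0.055]
[290.57075844 169.4949957 ]
```

View pics/c2.png

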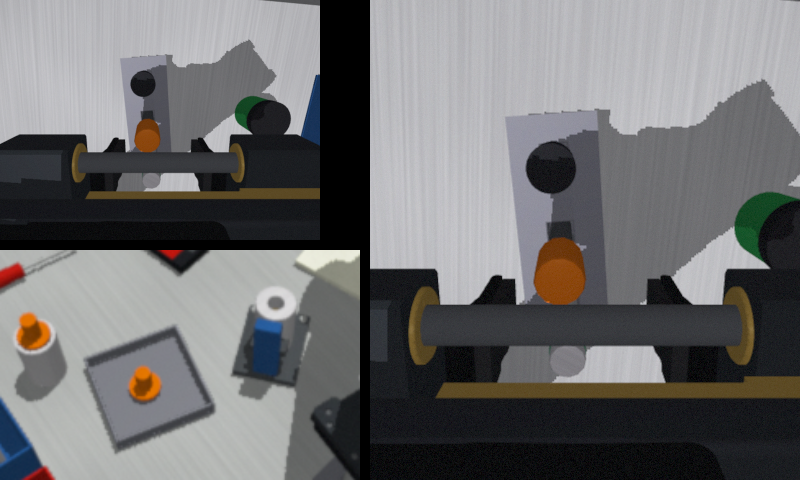

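The cap stands upright near the tray's middle (crop pixel (145,385)). The wrist view shows the gauge head at (285,167), against a predicted (290,169). I'll refine with a ray onto z=0.15.

```bash
python3 -c "
from h import *
d=load('wrist');g=cv2.cvtColor(d['color'],cv2.COLOR_RGB2GRAY)
m=(g<60).astype(np.uint8); m[:110]=0;m[235:]=0;m[:,:240]=0;m[:,335:]=0
n,l,st,c=cv2.connectedComponentsWithStats(m);i=1+st[1:,4].argmax();print(st[i],c[i])
P=cloud(d)[(l==i)&(d['range_z']>0)];t=P[P[:,2]>P[:,2].max()-.005];print(P[:,2].max(),cv2.minEnclosingCircle((t[:,:2]*1000).astype(np.float32)))
x,y,w,h=st[i,:4];print(ray(d,x+w/2,y+h/2,.15),ray(d,x,y,.15),ray(d,x+w,y+h,.15))
plan(514,359,215,8)
"
```

```text
[ 261  142   50   52 2024] [286.04298419 167.45454545]
0.15128888099939816 ((512.3059692382812, 359.1915283203125), 13.856168746948242)
[0.51243241 0.35964829 0.15      ] [0.49812281 0.37272458 0.15      ] [0.52723799 0.34611877 0.15      ]
pos [531.3 314.5 231.5] jaw 4.1 tilt 2.31 t 9.0 w 0.604 F [ 1.7 -0.7  0.1] q7 -0.74 rows 2
[22.9, -7.3, 7.8, -0.034]
[23.1, -6.6, 7.8, -0.034]
```

```bash
sed -i "s/'tilt',[^']*'t',/'tiltvec',np.degrees(M[:2,2]).round(2),'t',/" h.py; python3 -m inch '[[0.2,23,-7,0,-0.03],[0.2,20,-7,0,-0.03],[0.2,0,0,0,0],[0.2,0,0,0,0]]';python3 -c "
from h import *
plan(513,359,190,8)
"
```

```text
time: 9.5
position: [0.5152, 0.3543, 0.2304]
tool_rot: [2.053, 2.33, 0.033]
ft_force: [-0.2, -0.5, -0.3]
grip_width: 0.6
pos [515.2 354.3 230.4] jaw 7.2 tiltvec [ 2.32 -0.43] t 9.5 w 0.6 F [-0.2 -0.5 -0.3] q7 -0.77 rows 1
[5.4, -3.1, 40.3, -0.013]
```

```bash
python3 -m inch '[[0.2,5,-3,20,-0.01],[0.2,0,0,20,0],[0.2,0,0,0,0],[0.2,0,0,0,0]]';python3 -c "
from h import *
plan(513,359,115,8)
"
```

```text
time: 10.0
position: [0.5136, 0.3563, 0.1858]
tool_rot: [2.044, 2.338, 0.028]
ft_force: [-0.4, 0.1, 0.2]
grip_width: 0.6
pos [513.6 356.3 185.8] jaw 7.7 tiltvec [ 2.22 -0.58] t 10.0 w 0.6 F [-0.4  0.1  0.2] q7 -0.79 rows 2
[1.9, -1.4, 35.3, -0.003]
[1.9, -1.4, 35.3, -0.003]
```

```bash
python3 -m inch '[[0.2,2,-1,25,0],[0.2,1,-1,25,0],[0.2,0,0,12,0],[0.2,0,0,0,0],[0.2,0,0,0,0]]';python3 -c "
from h import *
plan(513.7,359,115,8)
"
```

```text
time: 10.62
position: [0.5162, 0.3594, 0.1255]
tool_rot: [2.045, 2.335, 0.036]
ft_force: [0.6, 0.1, 0.7]
grip_width: 0.598
pos [516.2 359.4 125.5] jaw 7.6 tiltvec [ 2.5  -0.41] t 10.62 w 0.598 F [0.6 0.1 0.7] q7 -0.83 rows 1
[0.0, -2.9, 10.4, -0.007]
```

```bash
python3 -m inch '[[0.2,0,-3,10,0],[0.2,0,0,0,0],[-1,0,0,0,0],[-1,0,0,0,0],[-1,0,0,0,0]]' 35;python3 -m inch '[[-1,0,0,0,0],[-1,0,0,-10,0],[-1,0,0,-30,0],[-1,0,0,-30,0],[-1,0,0,0,0]]';python3 -c "
from h import *
plan(513.7,359,245,8)
"
```

```text
time: 11.25
position: [0.5143, 0.3597, 0.1167]
tool_rot: [2.045, 2.334, 0.041]
ft_force: [-0.5, -0.2, -0.0]
grip_width: 0.345
time: 11.88
position: [0.5109, 0.3597, 0.1888]
tool_rot: [2.045, 2.334, 0.039]
ft_force: [-0.3, 0.3, -2.3]
grip_width: 0.314
pos [510.9 359.7 188.8] jaw 7.6 tiltvec [ 2.61 -0.35] t 11.88 w 0.314 F [-0.3  0.3 -2.3] q7 -0.8 rows 2
[-0.8, 2.6, -28.0, -0.004]
[-0.9, 2.6, -28.0, -0.004]
```

```bash
python3 -m inch '[[-1,0,0,-40,0],[-1,0,0,-40,0],[-1,0,0,-25,0],[-1,0,0,0,0],[-1,0,0,0,0]]';python3 -c "
from h import *
plan(465.3,3.5,280,8,40)
"
```

```text
time: 12.5
position: [0.5043, 0.3577, 0.2893]
tool_rot: [2.046, 2.336, 0.024]
ft_force: [0.6, -0.1, -2.5]
grip_width: 0.316
pos [504.3 357.7 289.3] jaw 7.6 tiltvec [ 2.15 -0.71] t 12.5 w 0.316 F [ 0.6 -0.1 -2.5] q7 -0.76 rows 9
[-38.4, -9.5, 1.4, -0.001]
[-38.4, -9.6, 1.4, -0.001]
[-38.4, -9.6, 1.4, -0.001]
[-38.4, -9.6, 1.4, -0.001]
[-38.4, -9.6, 1.4, -0.001]
[-38.4, -9.7, 1.4, -0.001]
[-38.4, -9.7, 1.4, -0.001]
[-38.4, -9.7, 1.4, -0.001]
[-38.4, -9.8, 1.4, -0.001]
```

```bash
python3 -m inch '[[-1,-38,-10,0,0],[-1,-38,-10,0,0],[-1,-38,-10,0,0],[-1,-38,-10,0,0],[-1,-38,-10,0,0]]';python3 -m inch '[[-1,-38,-10,0,0],[-1,-38,-10,0,0],[-1,0,0,0,0],[-1,0,0,0,0]]';python3 -c "
from h import *
plan(465.3,3.5,270,130,40)
"
```

```text
time: 13.12
position: [0.4751, 0.1581, 0.28]
tool_rot: [2.046, 2.351, 0.007]
ft_force: [0.4, 0.5, -2.6]
grip_width: 0.315
time: 13.62
position: [0.4619, 0.0718, 0.2742]
tool_rot: [2.061, 2.346, -0.005]
ft_force: [0.0, 0.4, -1.2]
grip_width: 0.315
pos [461.9  71.8 274.2] jaw 7.4 tiltvec [ 0.71 -0.87] t 13.62 w 0.315 F [ 0.   0.4 -1.2] q7 -0.01 rows 6
[-11.4, -0.9, 0.9, 0.167]
[-11.3, 1.0, 0.9, 0.167]
[-11.0, 2.9, 0.9, 0.167]
[-10.4, 4.7, 0.9, 0.167]
[-9.5, 6.3, 0.9, 0.167]
[-8.3, 7.8, 0.9, 0.167]
```

```bash
python3 -m inch '[[-1,-11,0,0,0.167],[-1,-11,1,0,0.167],[-1,-11,3,0,0.167],[-1,-10,5,0,0.167],[-1,-9,6,0,0.167]]';python3 -m inch '[[-1,0,0,0,0.167],[-1,0,0,0,0],[-1,0,0,0,0]]';python3 -c "
from h import *
plan(465.3,3.5,250,130,40)
"
```

```text
time: 14.25
position: [0.4647, 0.0226, 0.2711]
tool_rot: [2.849, 1.292, 0.002]
ft_force: [-0.1, -0.2, -1.7]
grip_width: 0.313
time: 14.62
position: [0.4643, 0.0249, 0.2692]
tool_rot: [2.948, 1.055, 0.0]
ft_force: [0.3, 1.1, -1.6]
grip_width: 0.311
pos [464.3  24.9 269.2] jaw -50.6 tiltvec [ 0.21 -0.57] t 14.62 w 0.311 F [ 0.3  1.1 -1.6] q7 -0.92 rows 1
[-12.7, 16.9, 19.4, -0.011]
```

```bash
python3 -m inch '[[-1,-13,17,15,-0.01],[-1,0,0,0,0],[-1,0,0,0,0]]'
python3 - <<'E'
from h import *
plan(465.3,3.5,226,130,40)
d=load('scene'); P=cloud(d)
m=(d['range_z']>0)&(np.abs(P[...,2]-.1)<.004); m[:215]=0;m[265:]=0;m[:,:325]=0;m[:,375:]=0
Q=P[m]; print('old scene rim',len(Q),cv2.minEnclosingCircle((Q[:,:2]*1000).astype(np.float32)))
# bore mouth: dark pixels inside rim
g=cv2.cvtColor(d['color'],cv2.COLOR_RGB2GRAY); print('centre px expected',proj(d,[.4655,.0035,.1]))
print(g[222:246,334:364:2])
ims=[]
for n,hw in [('scene',60),('side',60)]:
    d=grab(n); u,v=map(int,proj(d,[.4655,.0035,.12])); im=cv2.cvtColor(d['color'],cv2.COLOR_RGB2BGR)
    print(n,'crop origin',u-hw,v-80,'axis',proj(d,[.4655,.0035,.1]).round(1),'tip exp',proj(d,[*ctrl.get_state()['position'][:2],ctrl.get_state()['position'][2]-.106]).round(1))
    ims.append(cv2.resize(im[v-80:v+50,u-hw:u+hw],None,fx=3.2,fy=3.2,interpolation=cv2.INTER_CUBIC))
cv2.imwrite('pics/c3.png',np.hstack(ims))
E
```

```text
time: 15.0
position: [0.4655, 0.0056, 0.2544]
tool_rot: [2.938, 1.084, 0.001]
ft_force: [-0.1, -0.2, -2.0]
grip_width: 0.312
pos [465.5   5.6 254.4] jaw -49.5 tiltvec [ 0.23 -0.5 ] t 15.0 w 0.312 F [-0.1 -0.2 -2. ] q7 -0.87 rows 1
[-1.4, 1.2, 28.4, 0.009]
old scene rim 397 ((478.9239196777344, 14.334336280822754), 46.405086517333984)
centre px expected [348.8988043  231.56082081]
[[178 181 181 181 183 190 202 201 201 191 182 180 180 179 181]
 [179 180 181 183 197 207 212 213 212 210 195 183 181 181 179]
 [177 180 182 193 209 214 215 214 216 216 211 195 181 182 180]
 [178 180 188 206 213 216 216 216 218 217 216 206 187 181 182]
 [179 179 197 214 216 216 216 218 218 218 216 212 200 183 182]
 [180 181 207 213 216 215 210 201 212 217 214 213 208 183 182]
 [181 186 212 214 216 206 160 148 160 207 214 213 215 190 182]
 [183 182 214 214 214 177 115 112 117 172 214 218 218 196 181]
 [183 185 216 214 213 136 108 109 106 131 212 219 218 202 179]
 [181 194 214 214 210 115 108 108 106 108 210 218 218 209 180]
 [179 185 213 217 208 111 107 108 105 102 208 218 219 213 173]
 [146 170 215 217 212 11
[... 228 characters left out ...]
 [119 103 183 216 214 213 213 204 215 218 218 216 210 141 133]
 [ 87  94 145 211 216 217 218 217 219 220 217 217 182 121 105]
 [ 78  91 113 182 215 219 219 219 220 218 215 210 136 103  89]
 [ 78  92  99 136 198 217 218 220 220 215 213 177 108  93  89]
 [ 79  89  90 101 148 194 214 219 213 204 180 128 102  91  97]
 [ 78  83  86  88 104 135 165 171 167 151 131 108 103  90  86]
 [ 79  83  85  85  86  93 112 116 115 109 110 103 101  87  78]
 [ 79  81  83  84  84  85  88  89  94  98 107 104 102  85  80]
 [ 80  84  85  84  86  85  87  85  86  89 107 104 100  86  80]]
scene crop origin 289 146 axis [348.9 231.6] tip exp [350.5 218.9]
side crop origin 281 175 axis [341.3 265.5] tip exp [341.1 242.6]
```

View pics/c3.png

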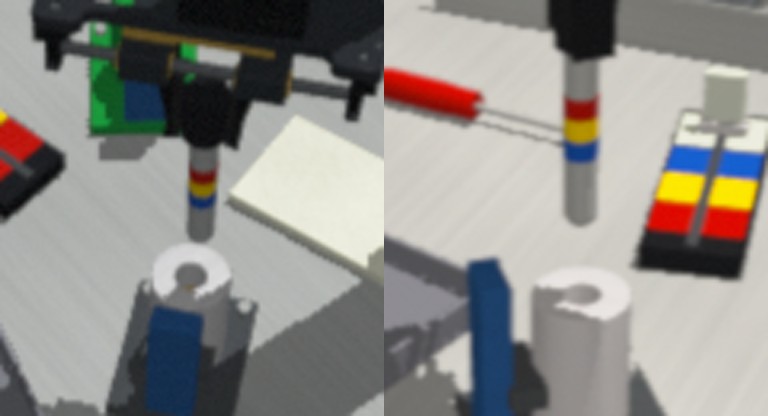

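Scene crop: the rod at about (351.8,220) hangs above the bore, whose opening is near (348.5,232). Side crop: the rod is at u≈342.3 and the bore opening at about (342.9,267). I'll measure the relative offset from both views.

```bash
cat > meas.py <<'E'
from h import *
def yellow(d,box):
    hsv=cv2.cvtColor(d['color'],cv2.COLOR_RGB2HSV).astype(int); m=(hsv[...,0]>20)&(hsv[...,0]<35)&(hsv[...,1]>120)
    b=np.zeros_like(m);x0,y0,x1,y1=box;b[y0:y1,x0:x1]=1;v,u=np.nonzero(m&b); return u.mean(),v.mean(),len(u)
def xy(obs):
    A=[];B=[]
    for d,u,v in obs:
        o=-d['R'].T@d['t']; r=d['R'].T@np.linalg.solve(d['K'],[u,v,1.]); n=np.array([-r[1],r[0]]); n/=np.linalg.norm(n); A.append(n);B.append(n@o[:2])
    return np.linalg.solve(A,B)
if __name__=='__main__':
    d0=np.load('scene_old.npz') if 0 else None
    s=load('scene');z=load('side')
    a=yellow(s,(335,180,370,225)); b=yellow(z,(325,195,360,245)); print(a,b,'rod at band',xy([(s,*a[:2]),(z,*b[:2])]).round(4))
    for n,d,bx in [('scene',s,(338,220,362,244)),('side',z,(330,258,356,276))]:
        g=cv2.cvtColor(d['color'],cv2.COLOR_RGB2GRAY); x0,y0,x1,y1=bx; c=g[y0:y1,x0:x1].astype(int); print(n);print(c)
    print(ctrl.get_state()['position'])
E
python3 meas.py
```

```text
(np.float64(351.5416666666667), np.float64(204.66666666666666), 24) (np.float64(342.015873015873), np.float64(215.61904761904762), 63) rod at band [0.4645 0.0041]
scene
[[177 178 177 177 176 176 174 174 172 161 120  97  93  95  95 100 125 160
  177 179 178 176 177 180]
 [179 179 179 178 176 176 176 177 176 173 157 137 118 115 118 134 162 176
  178 179 179 179 178 178]
 [178 178 179 179 181 184 188 197 200 200 198 191 182 176 172 172 178 179
  178 179 178 179 178 177]
 [179 180 181 188 197 202 204 209 211 211 210 209 206 207 204 202 193 184
  180 179 179 179 179 178]
 [181 182 191 203 207 210 211 212 213 212 212 211 214 214 214 213 209 203
  192 181 179 178 179 180]
 [186 196 204 209 211 213 213 212 212 212 213 214 217 215 214 214 214 211
  205 194 183 180 179 180]
 [195 206 210 211 214 213 213 212 213 214 214 215 217 218 216 215 213 212
  209 205 197 184 180 180]
 [204 210 211 213 214 215 212 211 207 200 200 201 211 213 214 213 212 212
  210 210 206 191 181 180]
 [211 212 212 214 213 212 205 181 156 147 146 149 159 178 204 211 211 212
  212 213 214 205 187 181]
 [212 213 212 211 212 
[... 2796 characters left out ...]
7 228 227]
 [131 130 130 136 162 192 206 213 214 214 207 199 192 191 196 208 219 223
  227 229 229 228 229 229 228 226]
 [128 129 129 132 143 157 162 168 188 210 213 212 215 220 223 225 228 228
  229 229 229 230 230 229 227 220]
 [128 129 129 129 130 131 131 135 146 158 162 168 188 213 222 228 229 229
  229 230 230 229 228 224 211 190]
 [127 130 133 133 132 131 130 129 129 130 131 133 145 165 189 214 220 221
  225 229 228 226 221 204 181 166]
 [126 130 134 137 137 137 136 134 133 132 132 131 132 135 147 160 165 172
  194 215 214 201 186 174 164 159]
 [126 130 134 137 139 140 141 142 142 142 140 140 139 139 140 140 140 144
  157 172 176 171 165 161 160 159]]
[0.46539755 0.00517865 0.25435237]
```

```bash
python3 -c "
from meas import *
s=load('scene');z=load('side')
print(ray(s,348.2,231.9,.1),ray(z,342.4,266.6,.1),xy([(s,348.2,231.9),(z,342.4,266.6)]))
print(xy([(s,351.54,204.67),(z,342.02,215.62)]), xy([(s,352.04,204.67),(z,342.02,215.62)]), xy([(s,351.54,204.67),(z,342.52,215.62)]))
"
```

```text
[0.46728449 0.00328395 0.1       ] [0.46233898 0.00601803 0.1       ] [4.64693603e-01 4.39934317e-04]
[0.46453045 0.00409928] [0.46409967 0.00511524] [0.46390913 0.00342312]
```

```bash
python3 -m inch '[[-1,-1,1,20,0.009],[-1,0,0,19,0],[-1,0,0,0,0],[-1,0,0,0,0]]'
python3 - <<'E'
from meas import *
plan(465.2,3.1,215,130,40)
s=grab('scene');z=grab('side')
a=yellow(s,(335,190,370,235)); b=yellow(z,(325,205,360,270)); print(a,b,'rod at band',xy([(s,*a[:2]),(z,*b[:2])]).round(4))
ims=[]
for n,d,(u,v) in [('scene',s,(348,231)),('side',z,(342,266))]:
    im=cv2.cvtColor(d['color'],cv2.COLOR_RGB2BGR)[v-35:v+25,u-30:u+30]; ims.append(cv2.resize(im,(400,400),interpolation=cv2.INTER_CUBIC))
cv2.imwrite('pics/c4.png',np.hstack(ims))
E
```

```text
time: 15.6
position: [0.4671, 0.0056, 0.2172]
tool_rot: [2.939, 1.074, 0.007]
ft_force: [-0.7, 1.1, -1.4]
grip_width: 0.314
pos [467.1   5.6 217.2] jaw -49.8 tiltvec [ 0.48 -0.57] t 15.6 w 0.314 F [-0.7  1.1 -1.4] q7 -0.89 rows 1
[-3.0, 0.7, 2.2, 0.003]
(np.float64(350.0), np.float64(216.57142857142858), 21) (np.float64(340.6923076923077), np.float64(235.01923076923077), 52) rod at band [0.4666 0.0045]
```

View pics/c4.png

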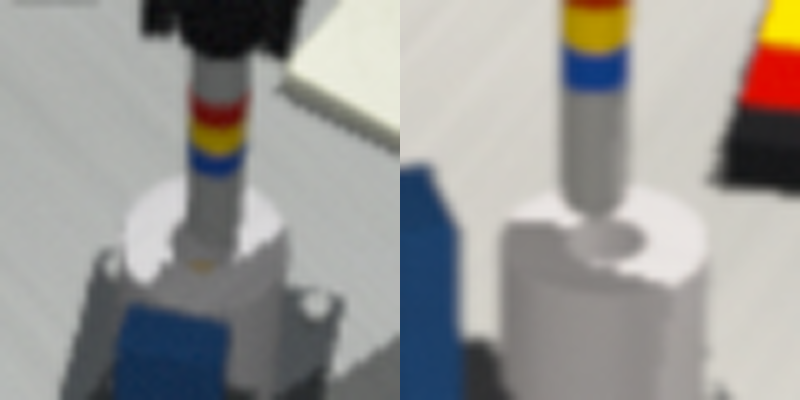

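The rod is at scene u≈350.2 against the bore at 348.4, and at side u≈341.1 against the bore at 342.7. The tip therefore has to shift by about (-2.6,-3.4) mm.

```bash
python3 -c "
from h import *
plan(464.5,2.2,217,130)"
```

```text
pos [467.    5.4 217.1] jaw -49.9 tiltvec [ 0.48 -0.58] t 15.7 w 0.315 F [ 0.5  0.2 -1.2] q7 -0.89 rows 1
[-4.0, 0.8, 0.1, 0.002]
```

```bash
python3 -m inch '[[-1,-4,1,0,0],[-1,0,0,0,0],[-1,0,0,0,0]]'
python3 - <<'E'
from meas import *
plan(464.5,2.2,190,130,40)
s=grab('scene');z=grab('side')
a=yellow(s,(335,190,370,235)); b=yellow(z,(325,205,360,270)); print(a,b,'rod at band',xy([(s,*a[:2]),(z,*b[:2])]).round(4))
E
```

```text
time: 16.08
position: [0.4651, 0.0017, 0.2183]
tool_rot: [2.938, 1.073, 0.009]
ft_force: [0.1, 0.7, -1.2]
grip_width: 0.317
pos [465.1   1.7 218.3] jaw -49.9 tiltvec [ 0.59 -0.62] t 16.07 w 0.317 F [ 0.1  0.7 -1.2] q7 -0.88 rows 1
[-0.2, -1.2, 28.3, 0.002]
(np.float64(349.5833333333333), np.float64(214.41666666666666), 24) (np.float64(342.72222222222223), np.float64(233.37037037037038), 54) rod at band [0.4645 0.0005]
```

```bash
python3 -m inch '[[-1,0,-0.7,8,0],[-1,0,0,8,0],[-1,0,0,8,0],[-1,0,0,0,0],[-1,0,0,0,0]]'
python3 - <<'E'
from meas import *
plan(464.7,2,180,130,40)
E
```

```text
time: 16.8
position: [0.4644, 0.0021, 0.1917]
tool_rot: [2.939, 1.074, 0.007]
ft_force: [0.6, 0.2, -1.5]
grip_width: 0.311
pos [464.4   2.1 191.7] jaw -49.9 tiltvec [ 0.5  -0.58] t 16.8 w 0.311 F [ 0.6  0.2 -1.5] q7 -0.9 rows 1
[0.2, 0.1, 11.7, 0.002]
```

```bash
python3 -m inch '[[-1,0,0,5,0],[-1,0,0,5,0],[-1,0,0,5,0],[-1,0,0,0,0]]' 50; python3 -m inch '[[-1,0,0,5,0],[-1,0,0,5,0],[-1,0,0,0,0]]'
python3 - <<'E'
from meas import *
plan(464.7,2,160,130,40)
E
```

```text
time: 17.3
position: [0.4655, 0.0021, 0.1771]
tool_rot: [2.938, 1.073, 0.01]
ft_force: [-0.9, 0.1, -0.7]
grip_width: 0.312
time: 17.68
position: [0.4662, 0.0025, 0.1688]
tool_rot: [2.937, 1.073, 0.012]
ft_force: [-0.6, 0.4, -0.5]
grip_width: 0.31
pos [466.2   2.5 168.8] jaw -49.9 tiltvec [ 0.67 -0.61] t 17.68 w 0.31 F [-0.6  0.4 -0.5] q7 -0.92 rows 1
[-1.5, -0.7, 8.8, 0.003]
```

```bash
python3 -m inch '[[-1,-1,-0.5,5,0],[-1,0,0,5,0],[-1,0,0,0,0]]'; python3 -m inch '[[-1,0,0,4,0],[-1,0,0,4,0],[-1,0,0,4,0]]'
python3 - <<'E'
from meas import *
plan(464.7,2,150,130,40)
E
```

```text
time: 18.05
position: [0.4667, 0.0026, 0.1604]
tool_rot: [2.936, 1.073, 0.016]
ft_force: [-0.9, 0.1, -0.8]
grip_width: 0.309
time: 18.42
position: [0.47, 0.0037, 0.156]
tool_rot: [2.934, 1.072, 0.022]
ft_force: [-15.2, -0.1, 38.3]
grip_width: 0.311
pos [470.    3.7 156. ] jaw -49.9 tiltvec [ 1.11 -0.69] t 18.43 w 0.311 F [-15.2  -0.1  38.3] q7 -0.94 rows 1
[-5.2, -2.3, 5.9, 0.002]
```

```bash
python3 -m inch '[[-1,0,0,0,0],[-1,-3,-1,-3,0],[-1,0,0,0,0]]'
python3 - <<'E'
from meas import *
plan(465.2,2.2,150,130,40)
s=grab('scene');z=grab('side')
ims=[]
for n,d,(u,v) in [('scene',s,(348,221)),('side',z,(342,256))]:
    im=cv2.cvtColor(d['color'],cv2.COLOR_RGB2BGR)[v-40:v+40,u-40:u+40]; ims.append(cv2.resize(im,(400,400),interpolation=cv2.INTER_CUBIC))
cv2.imwrite('pics/c5.png',np.hstack(ims))
E
```

```text
time: 18.8
position: [0.4657, 0.0023, 0.159]
tool_rot: [2.934, 1.071, 0.018]
ft_force: [-0.3, 0.2, -1.1]
grip_width: 0.31
pos [465.7   2.3 159. ] jaw -49.9 tiltvec [ 0.99 -0.73] t 18.8 w 0.31 F [-0.3  0.2 -1.1] q7 -0.92 rows 1
[-0.5, -0.5, 9.0, 0.002]
```

View pics/c5.png

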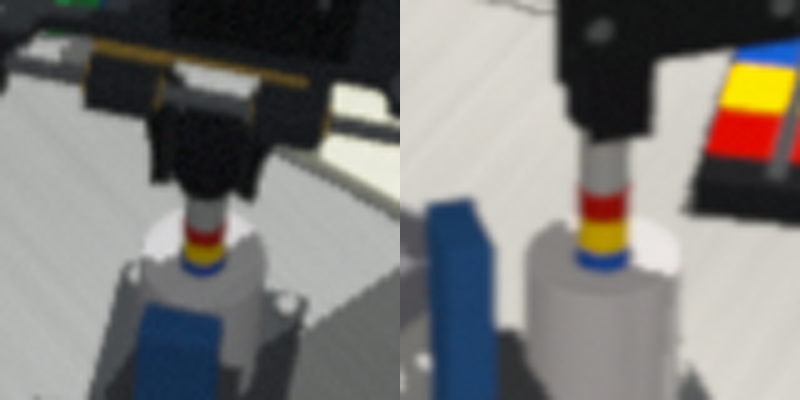

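The rod is in the bore with the blue band at the rim (scene crop (205,262), side crop (602,258)), so the depth is about 47 to 50 mm. I'll push again in small steps to tell whether the piston is home or the rod is jammed.

```bash
for i in 1; do python3 -m inch '[[-1,-0.5,-0.5,3,0]]'; python3 -m inch '[[-1,0,0,3,0]]'; python3 -m inch '[[-1,-1,-0.5,3,0]]';python3 -m inch '[[-1,-1,-0.5,3,0]]'; done | grep -E "pos|force"; python3 -c "
from h import *
plan(465.2,2.2,150,130,40)"
```

```text
position: [0.4659, 0.0024, 0.1565]
ft_force: [-1.0, -0.7, 16.6]
position: [0.4679, 0.0031, 0.1562]
ft_force: [-4.4, 1.9, 25.4]
position: [0.4685, 0.0038, 0.1562]
ft_force: [-5.0, 2.7, 20.4]
position: [0.469, 0.0044, 0.1563]
ft_force: [-5.0, 2.9, 19.1]
pos [469.    4.4 156.3] jaw -49.9 tiltvec [ 1.56 -0.67] t 19.4 w 0.311 F [-5.   2.9 19.1] q7 -0.93 rows 1
[-4.4, -0.9, 6.2, 0.002]
```

It stops hard at TCP z=156.2 under 17 to 25 N, steady and with little side load. That is more than the piston's 12 N maximum, so it is home at a depth of about 50.5 mm, which is blue. I'll centre, release and retreat upward.

```bash
python3 -m inch '[[-1,0,0,0,0],[-1,-1.5,-0.5,0,0],[-1,0,0,0,0],[-0.1,0,0,0,0],[-0.1,0,0,0,0]]'; python3 -m inch '[[-0.1,0,0,0,0],[-0.1,0,0,-10,0],[-0.1,0,0,-30,0],[-0.1,0,0,-40,0],[-0.1,0,0,-40,0]]'
python3 - <<'E'
from meas import *
plan(500,-150,260,102,45)
s=grab('scene');z=grab('side')
ims=[]
for n,d,(u,v) in [('scene',s,(348,221)),('side',z,(342,246))]:
    im=cv2.cvtColor(d['color'],cv2.COLOR_RGB2BGR)[v-40:v+40,u-40:u+40]; ims.append(cv2.resize(im,(400,400),interpolation=cv2.INTER_CUBIC))
cv2.imwrite('pics/c6.png',np.hstack(ims))
E
```

```text
time: 20.02
position: [0.4677, 0.0038, 0.1566]
tool_rot: [2.931, 1.071, 0.034]
ft_force: [1.0, 0.3, -0.6]
grip_width: 0.421
time: 20.65
position: [0.4626, 0.0057, 0.2785]
tool_rot: [2.934, 1.074, 0.028]
ft_force: [1.0, -0.1, -0.2]
grip_width: 0.452
pos [462.6   5.7 278.5] jaw -49.8 tiltvec [ 1.31 -0.55] t 20.65 w 0.452 F [ 1.  -0.1 -0.2] q7 -0.85 rows 4
[-18.0, 35.6, 5.2, 0.123]
[-13.5, 37.6, 5.2, 0.123]
[-8.8, 39.0, 5.2, 0.123]
[-4.0, 39.8, 5.2, 0.123]
```

View pics/c6.png

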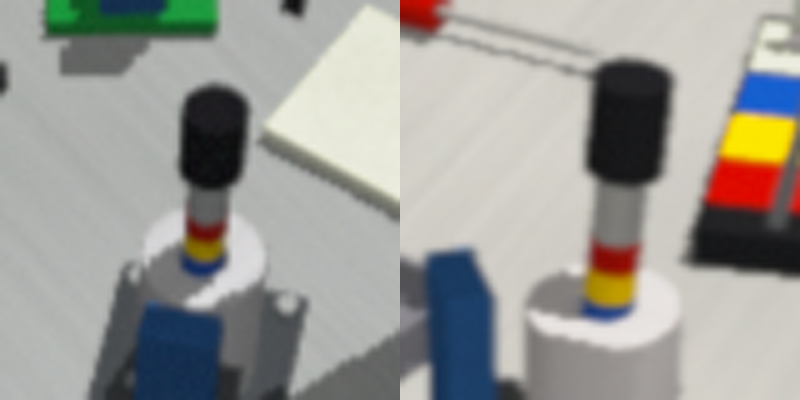

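The gauge stands in the bore with a thin blue strip just above the rim and yellow and red above that, so it reads blue. It leans slightly in the side view, so I'll measure the tilt.

Run:
```python
from meas import *
s=load('scene');z=load('side')
a=yellow(s,(335,215,365,240)); b=yellow(z,(325,240,365,275))
def dark(d,box):
    g=cv2.cvtColor(d['color'],cv2.COLOR_RGB2GRAY); m=g<50; q=np.zeros_like(m);x0,y0,x1,y1=box;q[y0:y1,x0:x1]=1
    n,l,st,c=cv2.connectedComponentsWithStats((m&q).astype(np.uint8)); i=1+st[1:,4].argmax(); P=cloud(d)[(l==i)&(d['range_z']>0)]; t=P[P[:,2]>P[:,2].max()-.006]
    print(st[i],P[:,2].max().round(4),cv2.minEnclosingCircle((t[:,:2]*1000).astype(np.float32)));return c[i]
h=dark(s,(342,195,362,222)); k=dark(z,(375-40,215,375,250))
A=xy([(s,*a[:2]),(z,*b[:2])]);B=xy([(s,*h),(z,*k)]);print(a,b,h,k,A,B,'lean',(B-A)/.0625)
```

```text
[344 199  13  20 211] 0.1933 ((462.0429992675781, -2.4459621906280518), 13.453811645507812)
[340 219  15  24 300] 0.1913 ((453.01202392578125, -0.38938596844673157), 13.454544067382812)
(np.float64(348.0), np.float64(230.57142857142858), 21) (np.float64(343.3265306122449), np.float64(263.59183673469386), 49) [350.13744076 208.34597156] [347.11666667 230.25666667] [ 0.46378478 -0.00153304] [ 0.45890824 -0.00541972] lean [-0.07802462 -0.06218691]
```

The lean is about 0.10 rad. That matches the geometric maximum with the nose against the bore wall (4 mm over 41 mm) and is under the 0.12 limit. Next is the selector. First I'll check for anything near the fin.

Run:
```python
from meas import *
s=load('scene'); P=cloud(s); Q=P[(s['range_z']>0)&(P[...,2]>.03)&(P[...,2]<.3)]
q=Q[(Q[:,0]>.36)&(Q[:,0]<.65)&(Q[:,1]<-.19)&(Q[:,1]>-.6)]
H,_,_=np.histogram2d(q[:,0],q[:,1],bins=[np.arange(.36,.66,.04),np.arange(-.6,-.18,.04)]);print(H.astype(int))
m=(q[:,1]>-.42);print(cv2.minAreaRect((q[m&(q[:,0]<.56)][:,:2]*1000).astype(np.float32)))
plan(495,-200,240,101.9,45)
```

```text
[[  0   0   0   0   0   0   0   0   0  20]
 [  0   0  40   0   0   0   0   0   0   0]
 [  0   0  85   0   0   0   0   0   0   0]
 [ 47   0  85   0   0   0 164   0   0   0]
 [108 123  97   0   0   0   0   0   0   0]
 [139 714  96   0   0   0   0   0   0   0]
 [166 761  97   0   0   0   0   0   0   0]]
((432.02484130859375, -277.0447998046875), (33.63874435424805, 222.6370391845703), 43.61268615722656)
pos [465.3   5.8 281.8] jaw -49.8 tiltvec [ 1.76 -0.65] t 20.75 w 0.448 F [ 0.7 -0.6 -0.6] q7 -0.85 rows 5
[-22.2, 35.0, 9.0, 0.099]
[-18.6, 37.0, 9.0, 0.099]
[-14.9, 38.7, 9.0, 0.099]
[-11.0, 40.0, 9.0, 0.099]
[-7.0, 40.9, 9.0, 0.099]
```

```bash
python3 -m inch '[[0,-22,35,5,0.099],[0,-19,37,5,0.099],[0,-15,39,5,0.099],[0,-11,40,5,0.099],[0,-7,41,5,0.099]]'; python3 -m inch '[[0,0,40,0,0],[0,0,40,0,0],[0,0,0,0,0],[0,0,0,0,0]]'; python3 -c "
from h import *
plan(501.5,-348.5,150,101.9,45)"
```

```text
time: 21.38
position: [0.4944, -0.2063, 0.26]
tool_rot: [3.112, 0.297, 0.05]
ft_force: [0.3, 0.2, 0.5]
grip_width: 0.503
time: 21.88
position: [0.5056, -0.2957, 0.2555]
tool_rot: [3.121, 0.27, 0.04]
ft_force: [0.2, 1.0, 0.9]
grip_width: 0.495
pos [ 505.6 -295.7  255.5] jaw -80.1 tiltvec [ 1.51 -0.39] t 21.88 w 0.495 F [0.2 1.  0.9] q7 -0.99 rows 3
[-5.2, 16.7, 35.2, -0.012]
[-5.4, 16.7, 35.2, -0.012]
[-5.6, 16.6, 35.2, -0.012]
```

```bash
python3 -m inch '[[0,-5,25,30,-0.012],[0,-5,25,30,-0.012],[0,-3,0,30,-0.012],[0,0,0,0,0],[0,0,0,0,0]]'
python3 - <<'E'
from h import *
plan(501.5,-348.5,120,101.9,45)
for n in ['scene','side']:
    d=grab(n);P=cloud(d);m=(d['range_z']>0)&(abs(P[...,0]-.5)<.03)&(abs(P[...,1]+.35)<.03)&(P[...,2]>.062)&(P[...,2]<.078);Q=P[m]
    print(n,len(Q),Q.mean(0) if len(Q) else '',cv2.minAreaRect((Q[:,:2]*1000).astype(np.float32)) if len(Q)>3 else '')
E
```

```text
time: 22.5
position: [0.5054, -0.3453, 0.1653]
tool_rot: [3.113, 0.334, 0.043]
ft_force: [-0.4, -0.2, 0.5]
grip_width: 0.497
pos [ 505.4 -345.3  165.3] jaw -77.8 tiltvec [ 1.61 -0.43] t 22.5 w 0.497 F [-0.4 -0.2  0.5] q7 -0.92 rows 2
[-2.9, 0.9, 22.6, 0.003]
[-2.9, 0.9, 22.6, 0.003]
scene 64 [ 0.50245625 -0.34685339  0.06804291] ((501.95330810546875, -347.5244445800781), (29.786252975463867, 13.084020614624023), 12.214704513549805)
side 58 [ 0.49721373 -0.34527351  0.06677595] ((497.17144775390625, -345.8713684082031), (29.310623168945312, 14.720301628112793), 4.573790073394775)
```

```bash
python3 -m inch '[[0,-3,1,35,0],[0,-3,0,35,0],[0,0,0,25,0],[0,0,0,0,0],[0,0,0,0,0]]'; python3 -c "
from h import *
plan(501,-347,35,101.9,45)"
```

```text
time: 23.22
position: [0.5085, -0.35, 0.0771]
tool_rot: [3.102, 0.336, 0.059]
ft_force: [0.4, 0.3, 0.9]
grip_width: 0.496
pos [ 508.5 -350.    77.1] jaw -77.7 tiltvec [ 2.27 -0.98] t 23.23 w 0.496 F [0.4 0.3 0.9] q7 -0.95 rows 1
[-8.1, -5.6, 41.7, 0.008]
```

```bash
python3 -m inch '[[0,-6,-4,20,0],[0,-2,-2,15,0],[0,0,0,5,0],[0,0,0,0,0],[0,0,0,0,0]]'; python3 -c "
from h import *
plan(501,-347,35,101.9,45)"
```

```text
time: 23.85
position: [0.5055, -0.349, 0.0422]
tool_rot: [3.094, 0.335, 0.071]
ft_force: [-0.1, -0.3, -0.1]
grip_width: 0.501
pos [ 505.5 -349.    42.2] jaw -77.7 tiltvec [ 2.77 -1.37] t 23.85 w 0.501 F [-0.1 -0.3 -0.1] q7 -0.97 rows 1
[-4.2, -3.2, 6.9, 0.008]
```

```bash
python3 -m inch '[[0,-3,-3,2,0],[-1,0,0,0,0],[-1,0,0,0,0],[-1,0,0,0,0],[-1,0,0,0,0]]' 12; python3 -m inch '[[-1,0,0,0,0]]'; python3 -c "
from h import *
plan(492,-301.3,40,101.9,12)"
```

```text
time: 24.48
position: [0.5024, -0.3473, 0.0409]
tool_rot: [3.092, 0.335, 0.073]
ft_force: [0.4, -0.3, -0.4]
grip_width: 0.14
time: 24.6
position: [0.5024, -0.3473, 0.0409]
tool_rot: [3.093, 0.334, 0.073]
ft_force: [-0.2, 0.4, 0.5]
grip_width: 0.141
pos [ 502.4 -347.3   40.9] jaw -77.7 tiltvec [ 2.86 -1.43] t 24.6 w 0.141 F [-0.2  0.4  0.5] q7 -0.97 rows 4
[-0.1, -11.8, -0.2, 0.002]
[-0.1, -11.8, -0.2, 0.002]
[-0.1, -11.8, -0.2, 0.002]
[-0.2, -11.8, -0.2, 0.002]
```

```bash
python3 -m inch '[[-1,0,-12,0,0],[-1,0,-12,0,0],[-1,0,-12,0,0],[-1,0,0,0,0],[-1,0,0,0,0]]'; python3 -c "
from h import *
plan(492,-301.3,40,101.9,12)"
```

```text
time: 25.22
position: [0.4948, -0.3097, 0.0408]
tool_rot: [3.091, 0.335, 0.074]
ft_force: [-0.1, -2.1, 2.0]
grip_width: 0.143
pos [ 494.8 -309.7   40.8] jaw -77.7 tiltvec [ 2.92 -1.53] t 25.23 w 0.143 F [-0.1 -2.1  2. ] q7 -1.01 rows 1
[-0.9, -8.9, 0.5, 0.007]
```

```bash
python3 -m inch '[[-1,0,-9,0,0],[-1,0,0,0,0],[-1,0,0,0,0],[-0.3,0,0,0,0],[-0.3,0,0,0,0]]'; python3 -m inch '[[-0.3,0,0,0,0],[-0.3,0,0,-20,0],[-0.3,0,0,-40,0],[-0.3,0,0,-50,0],[-0.3,0,0,-50,0]]'; python3 -m inch '[[-0.3,0,30,-10,0],[-0.3,0,50,0,0],[-0.3,0,50,0,0],[-0.3,0,0,0,0],[-0.3,0,0,0,0]]'
python3 - <<'E'
from meas import *
plan(500,-420,230,101.9,45)
c=np.array([.4883,-.2817]);yd=np.array([-.206,.978])
ims=[]
for n,bx in [('scene',(225,130,385,290)),('side',(300,140,460,300))]:
    d=grab(n);P=cloud(d);r=P[...,:2]-c; m=(d['range_z']>0)&(abs(r@yd)<.11)&(abs(r@np.array([.978,.206]))<.03)&(P[...,2]>.058)&(P[...,2]<.08);Q=P[m]
    q=cv2.minAreaRect((Q[:,:2]*1000).astype(np.float32)); print(n,len(Q),q,'slide',((np.array(q[0])/1000-c)@yd+.07).round(4))
    x0,y0,x1,y1=bx; ims.append(cv2.resize(cv2.cvtColor(d['color'],cv2.COLOR_RGB2BGR)[y0:y1,x0:x1],(400,400),interpolation=cv2.INTER_CUBIC))
cv2.imwrite('pics/c7.png',np.hstack(ims))
E
```

```text
time: 25.85
position: [0.4924, -0.3002, 0.0398]
tool_rot: [3.092, 0.335, 0.073]
ft_force: [-0.2, 0.1, 0.1]
grip_width: 0.286
time: 26.48
position: [0.482, -0.294, 0.2028]
tool_rot: [3.098, 0.338, 0.066]
ft_force: [0.5, -0.1, -0.7]
grip_width: 0.352
time: 27.1
position: [0.5146, -0.4237, 0.2328]
tool_rot: [3.083, 0.342, 0.086]
ft_force: [-0.3, 0.4, 0.3]
grip_width: 0.355
pos [ 514.6 -423.7  232.8] jaw -77.4 tiltvec [ 3.39 -1.82] t 27.1 w 0.355 F [-0.3  0.4  0.3] q7 -0.82 rows 1
[-13.5, -6.9, 1.8, 0.012]
scene 75 ((492.01837158203125, -298.78875732421875), (31.135799407958984, 14.422318458557129), 6.509660720825195) slide 0.0525
side 82 ((487.09185791015625, -298.54193115234375), (28.660490036010742, 15.477746963500977), 12.942129135131836) slide 0.0538
```

View pics/c7.png

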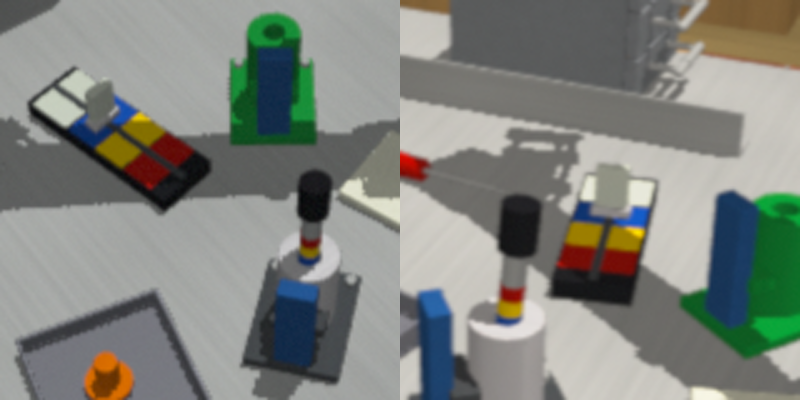

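The finger stands on blue (scene crop (98,108)) with the slide at about 0.052. The gauge stands in the bore with blue at the rim, the cap is in the tray, and the robot is clear of everything. I'm handing in.

```bash
python3 -c "
from bench import ctrl
print(ctrl.close_job())"
```

```text
the job is handed in; nothing more can be done
None
```

The job is done and handed in at about 27 s of the 69 s allowed; no verdict came back.

- **Cap:** It is off the clamped cylinder and standing upright in the tray, about 10 mm from the middle. I let go about 9 mm higher than planned, so it dropped that far, but the pictures show it landed well.
- **Gauge:** The rod is in the bore. It stopped hard at the same height twice, under 17–38 N, which is more than the piston's 12 N, so I took the piston as fully home. On the first push the rod also took about 15 N sideways, and I re-centred it before repeating.
- **Reading:** The depth works out at about 50.5 mm, and the picture shows the blue band at the rim, so the colour is blue.
- **Selector:** The finger is on blue. The two cameras put the slide at 52.5 and 53.8 mm, where the middle of blue is 50 mm and up to 14 mm off is allowed.
- **Weakest check:** After I let go, the rod came to lean about 0.10 rad against the bore wall. That is under the 0.12 rad limit but close to it, and I can measure it only to about 0.02 rad.
- **Other objects:** The last picture shows the robot clear of everything. I did not measure the driver, plug, spare cylinder, bottles, jar or screwdriver again at the end. No unexpected contact showed in the wrist force.

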